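Set the lamp fader and hold the filter wheel at its third stop

TASK

Get the microscope ready for an exposure. First slide the fader on the lamp box along its track until the white line on its grip is level with the little steel clip beside the track; then turn the bar knob of the filter-wheel box clockwise (seen from above) from its home stop, feeling the clicks, to the third click and no further, and finish with the gripper still holding the knob there. Leave the fader where you set it, and do not disturb the objective, the slide case or the screwdriver.

Things in the scene. Friction and masses are not known exactly. Their poses are not given: they have to be found in the camera images.
- lamp_box: White lamp box, fixed to the bench, 130 (x) x 200 (y) x 50 mm high; origin at the centre of its underside, z up. On its lid, along its own y axis and centred, lies an aluminium track 40 mm wide, 170 mm long and 14 mm high (track top 64 mm above the bench).
- fader (a joint): Travel of the fader along the track in m: 0 at the -y end of the lamp box's own axis, 0.12 at the +y end; at value q the grip's middle is at y = q - 0.06 in the lamp box's frame. It starts within 35 mm of the 0 end. Friction about 1.5 N plus 3 N per m/s; it stays where it is left.
- fader_top (a point): Centre of the top of the fader grip, 104.5 mm above the bench, with a white line across it along the box's x. The grip is a black upright block 28 (along the box's x) x 20 (along y) x 40 mm high, standing 0.5 mm above the track; best pinched from above along y (20 mm) or x (28 mm). Axes parallel to the lamp box's.
- clip: Small steel index clip with a dark line and a screw on top, fixed on the lid of the lamp box on the +x side of the track, 22 (x) x 10 (y) x 12 mm high (its top 62 mm above the bench, 2 mm below the track's top); origin at its underside, 26 mm to +x of the track's middle line, in the middle of its y width. Its place along y is the fader's target (30 to 110 mm from the fader's start, towards +y); its axes are parallel to the lamp box's.
- filter_box: White filter-wheel box, fixed to the bench, 130 (x) x 150 (y) x 50 mm high; origin at the centre of its underside, on the knob's axis, z up. On the lid a flat aluminium ring (radius 36 mm, 6 mm high) and around it six dark stop marks 24 degrees apart: the longer home mark at the box's -x, the others clockwise from it.
- selector (a joint): Angle of the knob in rad, growing clockwise seen from above, 0 to 2.094. It starts at 0, the home stop, against its end stop, with the bar along the box's x. Six click stops (home included) at 0, 0.419, 0.838, 1.257 (the third click after home), 1.676 and 2.094; between them it takes up to about 0.07 N m, and it snaps into the nearest stop and stays there.
- knob_bar: The knob. Its black bar grip: 48 mm long x 14 mm wide, reaching from 64 to 96 mm above the bench, on a round black disc (radius 26 mm, its top 64 mm above the bench); a white line on the bar's top lies on its pointer end. Origin on the knob's axis 56 mm above the bench; its x axis runs along the bar, the pointer end at -x, and it turns with the knob. Pinch it from above across its 14 mm width.
- knob_grip (a point): Where to grip the knob: on its axis, in the bar, 87 mm above the bench. Axes as knob_bar's.
- knob_pointer (a point): Pointer end of the bar: 24 mm from the axis, 87 mm above the bench.
- objective: Bystander: loose steel microscope objective standing on the bench, 34 mm across, 56 mm high; origin under its centre.
- slide_case: Bystander: loose grey slide case, 75 x 95 x 28 mm; origin under its centre.
- driver: Bystander: loose screwdriver lying on the bench, about 200 mm long; origin near its middle, on the bench.
Things that resemble listed ones, but are neither listed nor needed, are in the scene too. Leave any red or yellow look-alike of the lamp_box alone. What is shaped like the filter_box but green or purple is not meant.

How it is judged (in metres and radians):
On the way, in this order (a step that is already met when the one before it is completed fails the run):
1. the fader's line is level with the clip, with the knob still at home (y of fader_top in the frame of clip between -0.005 and 0.005 m and value of joint selector below 0.21 rad), for 0.2 s.
2. the knob is held at the third stop (value of joint selector between 1.13664 and 1.37664 rad and contact force between the fingers and knob_bar above 2 N and distance between the grasp point and knob_grip below 0.035 m), for 0.2 s.
At the end, for the whole second after the job is handed in: The fader's middle is within 5 mm of the clip's middle along the track; the knob rests within 0.12 rad of its third stop (1.257 rad), and the fingers still grip its bar (over 2 N of contact, the grasp point within 35 mm of the knob's grip point) (all of step 2 and y of fader_top in the frame of clip between -0.005 and 0.005 m and velocity of joint selector between -0.1 and 0.1 rad/s); the arm keeps its last pose, push and grip.
It fails at once if the knob goes past the third stop, more than half way to the fourth (value of joint selector above 1.46608 rad).
It fails at once if the knob leaves home, by more than half a click, while the fader is more than 8 mm away from the clip (value of joint selector above 0.25 rad and (y of fader_top in the frame of clip above 0.008 m or y of fader_top in the frame of clip below -0.008 m)).
It fails at once if the objective is moved by more than 15 mm (distance of objective from where it was at the start of the episode above 0.015 m).
It fails at once if the slide case is moved by more than 15 mm (distance of slide_case from where it was at the start of the episode above 0.015 m).
It fails at once if the screwdriver is moved by more than 15 mm (distance of driver from where it was at the start of the episode above 0.015 m).
It also fails if it takes over 64 s, if anything falls off the work surface, if the arm or the gripper's body presses on something with over 40 N, if the wrist force passes 120 N, or if a joint passes its speed limit or range.

ROBOT

A 6-joint arm with a two-finger parallel gripper is mounted at the origin on the work surface. World frame = base frame: x ahead of the robot, y to its left, z up, the work surface at z = 0. Lengths are in mm, angles in degrees, forces in N, time in s.
With the tool pointing down it reaches from about 325 to 750 mm from the base axis. Payload 7.6 kg.
Tool frame: the origin (TCP) lies at the very end of the fingers, on their centre line; the grasp point (between the pads) lies 19 mm behind it (grip_depth is the distance from the TCP to the grasp point, in mm); x points along the fingers, y is the direction in which the jaws open and shut, and the axes are right-handed (so a half turn about x gives the same grasp; the last joint's range is limited). The gripper opens to 85 mm and grips with 20 to 120 N. Pads are 22 mm wide; open, the fingers measure 114 mm over their backs; the gripper's body (76 mm by 85 mm) begins 54 mm behind the grasp point. The pads swing forward as they close: fully open they stand 13 mm farther back than shut.
Start: joints at [-67.684, 2.991, 80.254, -0, 96.75, -4.028], TCP at [233.005, -470.483, 231.323] pointing down, gripper open.
Joint ranges: [-166.34, 166.34], [-52.06, 124.39], [6.96, 135.62], [-60.46, 240.46], [14.63, 156.25], [-167.68, 167.68]. Speed limits (degrees/s): [147.25, 147.25, 172.46, 180, 180, 180].

INTERFACE

Orientations are given as a 3x3 rotation matrix whose columns are the frame's x, y, z axes.
In Python, from rig import state, grab_frame, get_calibration, sign_off, recognise, masks_of, tip_of, grip_depth gives the robot as it stands.
- The arm moves only by the tool send_rows, never from a script. Its arguments are lists of equal length, an entry for each row: "fingers": the closure, from 0 (fully open) to 1 (shut); "xyz": the shift along the tool's x, y, z in mm, a list of three; "rotation": the turn, a rotation vector about the tool's x, y, z in rad, a list of three. A call has 1 to 20 rows; each row shifts and turns the commanded pose from where the row before left it, along the tool's axes as they then stand; what a row does not reach is not made up. A row lasts 1/12 s, in which the tool goes at most 41.7 mm and 7.16 degrees, less where a joint would pass 70% of its speed; a pose out of reach is approached as far as the arm can. A call with a gripper value outside its range is refused whole. The fingers move at their own pace and stop on an object; the grip force is fixed at half the most. Time passes only in rows, so rows that do not move let the fingers close. It gives the time, the measured TCP pose, the force and the opening at its end, in the units of the state.
- state(): the state, without advancing time (a new reading comes with each control period).
- grab_frame(name): name is "side" or "top"; returns the picture (384x512x3 uint8, red, green, blue); there is no depth.
- get_calibration(name): a dict with "vfov" (degrees; the focal length in pixels is half the picture's height over the tangent of half this angle, whatever the lens; pixels are square), "cx", "cy" (the principal point, pixels), "k1" (the pictures are not rectified: a ray, as slopes to the right and down, at radius r is drawn at 1 + k1 r^2 times it, then the intrinsics apply), "position" and "attitude" of the camera in the world. Camera axes: x right, y down, z forward; pixel columns grow to the right and rows downward; lengths in mm; the calibration is good to about 2 mm. A picture is of the moment at which its call begins. get_calibration takes no time and is no camera call.
- sign_off(): hands the job in, once; it reports no verdict.
Trained networks look in the newest picture that a camera, given by its name, has taken for a name from the list of things; names that differ only in an ending like _2 or _b are one class to them, and where a whole thing is asked for, a point or a joint stands for the part that bears it (a point fixed in the world has none). Each returns a list of dicts, best first, with "conf" (0 to 1); they miss things now and then, are a little off and sometimes report something else, mostly with a low value. They report only what shows in the picture. A call takes as long as a camera call. They do not tell look-alikes from the thing itself.
- recognise(camera, thing): "centre" ([x, y, z] in mm, in world coordinates, good to about 4 mm: the middle of the surface that is visible of it).
- masks_of(camera, thing): "pixels" (384x512 bool, what is visible of it).
- tip_of(camera, thing): "centre" ([x, y, z] in mm, in world coordinates, good to about 4 mm: a listed point, or the origin of a listed thing).
The state is a dict: "t": time; "joint_pos": joint angles; "joint_vel": joint speeds; "effort": joint torques, N m; "tool_pos": TCP position; "tcp_rot": TCP orientation; "ft_force": force on the tool from outside, world axes, zero at the start; "wrist_torque": the same for the moment, N m; "opening": finger opening in mm.
Only numpy, scipy, OpenCV 4.12 (cv2) and the standard library are available. Lean on these libraries where they do the work, as an engineer would, in place of code of your own. Each camera call takes 0.05 s, during which the arm holds its last target.

## Working session

There is one attempt and no reset: what is moved stays moved. The work goes in short steps, Python scripts to look and compute and a tool call to move; the robot and the scene stay as the last step left them, time stands still between calls to the robot, and variables do not carry over. Pictures are saved under pics/ and viewed, and the job is handed in when it is done.

Besides the shell and the picture viewer there is one more tool, called after "Call:" as name(argument=value, ...) on one line, values as JSON. send_rows: Moves the arm, as the interface text tells. Its arguments: {"type":"object","properties":{"fingers":{"type":"array"},"xyz":{"type":"array"},"rotation":{"type":"array"}},"required":["fingers","xyz","rotation"]}

```bash
ls; mkdir -p pics
python3 - <<'E'
from rig import *
import cv2
for n in("side","top"):
    c=get_calibration(n);print(n,c)
    cv2.imwrite(f"pics/{n}0.png",grab_frame(n)[:,:,::-1])
    for t in("lamp_box","fader_top","clip","filter_box","knob_grip","knob_pointer","objective","slide_case","driver"):
        print(n,t,[(round(d["conf"],2),[round(float(v)) for v in d["centre"]]) for d in tip_of(n,t)[:4]])
s=state();print(s)
E
```

```text
pics
side {'vfov': 54.468461851638594, 'cx': 261.9495880597473, 'cy': 190.31552160018882, 'k1': -0.03127580163840469, 'position': array([-137.68773703,  760.78347031,  734.66422758]), 'attitude': array([[-0.74554168, -0.35943456,  0.5612258 ],
       [-0.6664232 ,  0.41079281, -0.62219722],
       [-0.00690834, -0.83788786, -0.5457987 ]])}
side lamp_box [(0.97, [760, -181, -3]), (0.72, [301, 199, -5])]
side fader_top [(0.56, [324, 141, 99]), (0.53, [801, -222, 102]), (0.43, [606, 166, 102])]
side clip [(0.6, [614, 224, 54])]
side filter_box [(0.86, [524, -177, -1])]
side knob_grip [(0.5, [521, -174, 89]), (0.5, [606, 171, 103]), (0.36, [308, -166, 83])]
side knob_pointer [(0.62, [285, -174, 84])]
side objective [(0.66, [667, -18, -5])]
side slide_case [(0.66, [603, 441, 2])]
side driver [(0.43, [610, -447, -2])]
top {'vfov': 49.59686062873712, 'cx': 254.85017175446325, 'cy': 188.9794798291342, 'k1': -0.13538786781968032, 'position': array([ 362.88084723,   10.79859914, 1201.88940226]), 'attitude': array([[-0.01928851, -0.98743093,  0.15686972],
       [-0.99978762,  0.01791029, -0.01
[... 795 characters left out ...]
0674e-03,
        9.67498738e+01, -4.02861424e+00]), 'joint_vel': array([-0.03562831,  0.10063631,  0.04561144,  0.01548687, -0.0476629 ,
       -0.06389964]), 'effort': array([-8.50713841e-04, -3.81547201e+01, -3.60320055e+01, -1.85681392e-04,
        2.22988692e-04, -2.09765841e-05]), 'tool_pos': array([ 233.00058287, -470.48145057,  231.33237549]), 'tcp_rot': array([[ 6.35395798e-05,  4.43761517e-01, -8.96144917e-01],
       [-8.83040865e-05, -8.96144913e-01, -4.43761521e-01],
       [-9.99999994e-01,  1.07329679e-04, -1.77547158e-05]]), 'ft_force': array([-0.64806389, -0.3064049 , -0.20060434]), 'wrist_torque': array([ 0.02195162, -0.01002671, -0.05036343]), 'opening': 85.34939752050776}
```

View pics/side0.png

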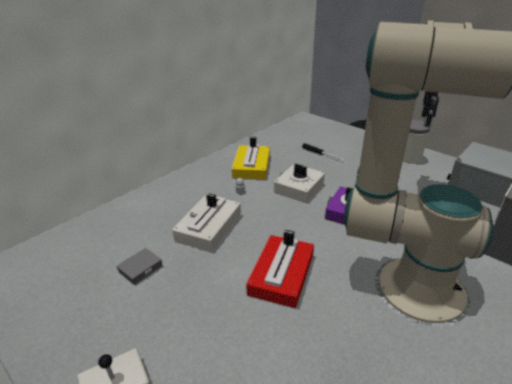

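View pics/top0.png

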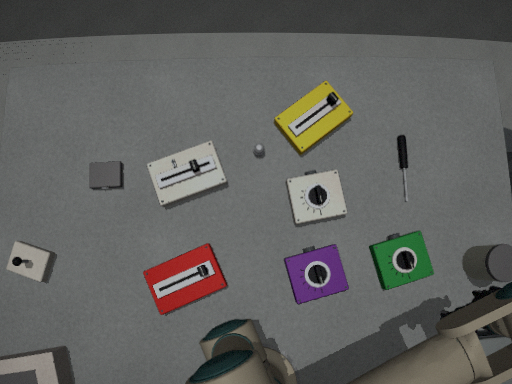

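Fader candidates in the top view:
- white box at (188,172)
- red box at (186,278)
- yellow box at (314,116)

Knob candidates in the top view:
- white box at (317,196)
- purple box at (317,273)
- green box at (402,260)

There is also a white joystick box at (30,261). By the description I choose the white boxes at (188,172) and (317,196), and check both in close crops.

Run:
```python
import cv2,numpy as np
t=cv2.imread("pics/top0.png");s=cv2.imread("pics/side0.png")
a=cv2.resize(t[135:215,140:235],None,fx=4,fy=4,interpolation=cv2.INTER_CUBIC)
b=cv2.resize(t[160:230,280:355],None,fx=4,fy=4,interpolation=cv2.INTER_CUBIC)
c=cv2.resize(s[185:255,165:250],None,fx=4,fy=4,interpolation=cv2.INTER_CUBIC)
d=cv2.resize(s[155:205,265:335],None,fx=4,fy=4,interpolation=cv2.INTER_CUBIC)
o=np.zeros((600,760,3),np.uint8)
for im,x,y in((a,0,0),(b,390,0),(c,0,320),(d,390,320)):o[y:y+im.shape[0],x:x+im.shape[1]]=im[:600-y]
cv2.imwrite("pics/crop0.png",o)
```

```text
(no output)
```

View pics/crop0.png

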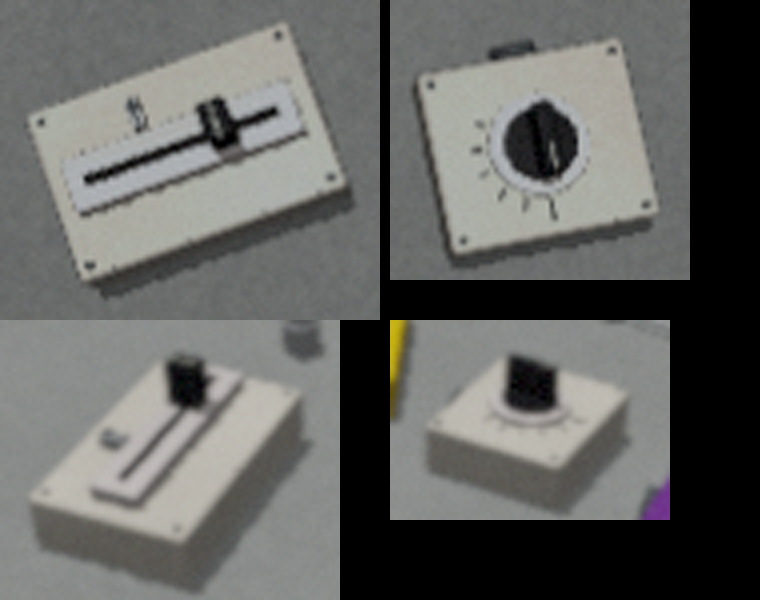

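```bash
cat > h.py <<'E'
import numpy as np,cv2
from rig import *
def cam(n):
    c=get_calibration(n);f=192/np.tan(np.radians(c["vfov"]/2))
    K=np.array([[f,0,c["cx"]],[0,f,c["cy"]],[0,0,1]]);return K,np.array([c["k1"],0,0,0.]),np.array(c["position"]),np.array(c["attitude"])
def ray(n,p):
    K,D,P,R=cam(n);u=cv2.undistortPoints(np.array([[p]],float),K,D)[0,0];return P,R@np.array([u[0],u[1],1])
def atz(n,p,z):
    P,d=ray(n,p);return P+d*(z-P[2])/d[2]
def proj(n,X):
    K,D,P,R=cam(n);Rt=R.T;return cv2.projectPoints(np.array(X,float).reshape(-1,1,3),cv2.Rodrigues(Rt)[0],-Rt@P,K,D)[0][:,0]
def tri(p1,p2):
    A=[];b=[]
    for n,p in(("side",p1),("top",p2)):
        P,d=ray(n,p);d/=np.linalg.norm(d);M=np.eye(3)-np.outer(d,d);A.append(M);b.append(M@P)
    return np.linalg.lstsq(np.vstack(A),np.hstack(b),rcond=None)[0]
E
python3 - <<'E'
from h import *
np.set_printoptions(precision=1,suppress=True)
f=lambda o:(lambda x,y:((x-1.5)/4+o[0],(y-1.5)/4+o[1]))
A=f((140,135));B=f((280-97.5,160));C=f((165,185-80));D=f((265-97.5,155-80))
print("lamp")
sc=[atz("top",A(*p),50) for p in((40,122),(278,35),(331,177),(89,265))]
print(np.array(sc),np.mean(sc,0)); 
v=(sc[0]-sc[1]+sc[3]-sc[2])[:2];print("yaw y-axis dir",np.degrees(np.arctan2(v[1],v[0]))-90,np.linalg.norm(v)/2)
v=(sc[0]-sc[3]+sc[1]-sc[2])[:2];print("yaw x dir",np.degrees(np.arctan2(v[1],v[0])),np.linalg.norm(v)/2)
print("clip",atz("top",A(138,115),62),tri(C(114,438),A(138,115)))
print("fader top centre",atz("top",A(211,108),104.5),tri(C(186,360),A(211,108)))
print("filter")
sc=[atz("top",B(*p),50) for p in((431,85),(612,50),(645,204),(462,241))]
print(np.array(sc),np.mean(sc,0))
v=(sc[0]-sc[1]+sc[3]-sc[2])[:2];print("yaw",np.degrees(np.arctan2(v[1],v[0]))-90)
v=(sc[0]-sc[3]+sc[1]-sc[2])[:2];print("yaw",np.degrees(np.arctan2(v[1],v[0])))
print("knobtop",tri(D(531,363),B(539,122)))
for n,t in (("top","fader_top"),("top","knob_grip")):
    m=masks_of(n,t)
    for d in m[:4]:
        y,x=np.nonzero(d["pixels"]);print(n,t,d["conf"],len(x),x.mean(),y.mean(),x.min(),x.max(),y.min(),y.max())
E
```

```text
lamp
[[620.2 297.9  50. ]
 [680.5 127.3  50. ]
 [576.3  89.9  50. ]
 [516.8 260.7  50. ]] [598.4 193.9  50. ]
yaw y-axis dir 19.338699712416982 180.90125675939046
yaw x dir 19.763702851807704 110.2804410042564
clip [621.1 225.   62. ] [622.9 226.6  60.1]
fader top centre [615.3 167.3 104.5] [612.5 164.9 105.9]
filter
[[ 567.2 -100.3   50. ]
 [ 590.2 -230.3   50. ]
 [ 479.8 -248.3   50. ]
 [ 456.7 -118.4   50. ]] [ 523.5 -174.3   50. ]
yaw 10.081804398576082
yaw 9.277429587804548
knobtop [ 528.8 -170.6   96.5]
top fader_top 0.65 89 194.40449438202248 165.76404494382024 190 199 160 172
top fader_top 0.6 85 332.1294117647059 98.34117647058824 328 337 93 104
top fader_top 0.57 97 202.36082474226805 270.44329896907215 197 208 265 276
top knob_grip 0.55 257 404.420233463035 259.7704280155642 396 413 251 268
top knob_grip 0.53 278 317.04676258992805 194.30575539568346 308 326 185 203
top knob_grip 0.5 267 317.8501872659176 274.26591760299624 309 327 266 283
```

```bash
cat > ov.py <<'E'
from h import *
def box(c,yaw,size,off,z0,z1):
    a=np.radians(yaw);R=np.array([[np.cos(a),-np.sin(a)],[np.sin(a),np.cos(a)]])
    q=[(-1,-1),(1,-1),(1,1),(-1,1)]
    return [np.r_[np.array(c)+R@(np.array(off)+np.array(size)/2*np.array(s)),z] for z in(z0,z1) for s in q]
def draw(im,n,X,o,k,col):
    p=((proj(n,X)-o+.5)*k-.5)
    e=[(0,1),(1,2),(2,3),(3,0),(4,5),(5,6),(6,7),(7,4),(0,4),(1,5),(2,6),(3,7)]
    for a,b in e: cv2.line(im,tuple(int(round(v*8)) for v in p[a]),tuple(int(round(v*8)) for v in p[b]),col,1,cv2.LINE_AA,3)
def overlay(imgs,c,yaw,fy,cy,c2,yaw2,kyaw,out):
    o=np.zeros((600,800,3),np.uint8);k=4
    for n,(u,v,w,h),(X,Y) in(("top",(143,135,95,75),(0,0)),("top",(280,160,80,72),(400,0)),("side",(165,185,85,72),(0,302)),("side",(265,150,80,60),(400,302))):
        im=cv2.resize(imgs[n][v:v+h,u:u+w],None,fx=k,fy=k,interpolation=cv2.INTER_CUBIC)
        if c is not None:
            B=[(box(c,yaw,(130,200),(0,0),0,50),(0,255,0)),(box(c,yaw,(40,170),(0,0),50,64),(255,0,0)),(box(c,yaw,(28,20),(0,fy),64.5,104.5),(0,0,255)),(box(c,yaw,(22,10),(26,cy),50,62),(255,0,255)),
             (box(c2,yaw2,(130,150),(0,0),0,50),(0,255,0)),(box(c2,kyaw,(48,14),(0,0),64,96),(0,0,255))]
            for X3,col in B: draw(im,n,X3,np.array([u,v]),k,col)
        im=im[:min(h*k,600-Y),:min(w*k,800-X)];o[Y:Y+im.shape[0],X:X+im.shape[1]]=im
    cv2.imwrite(out,o)
E
python3 - <<'E'
from ov import *
im={n:cv2.imread(f"pics/{n}0.png") for n in("top","side")}
overlay(im,(600,195.2),19.55,-31,22,(525,-173),9.7,9.7,"pics/ov0.png")
E
```

```text
(no output)
```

View pics/ov0.png

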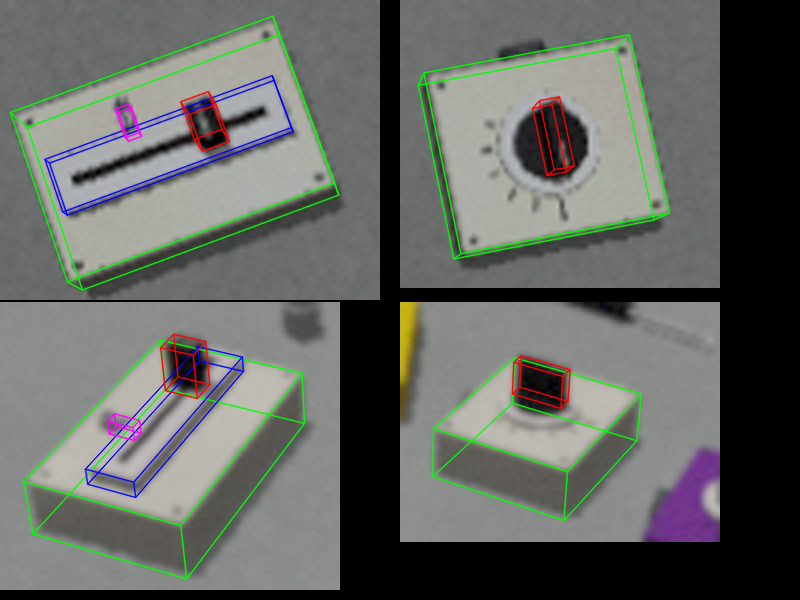

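Run:
```python
from ov import *
o=np.zeros((480,800,3),np.uint8)
for n,(u,v,w,h),X in(("top",(160,145,50,40),0),("side",(180,190,50,40),400)):
    im=cv2.resize(cv2.imread(f"pics/{n}0.png")[v:v+h,u:u+w],None,fx=8,fy=8,interpolation=cv2.INTER_CUBIC)
    im=cv2.convertScaleAbs(im,alpha=1.2)
    for y in(21,26):
        draw(im,n,box((600,195.2),19.55,(22,10),(26,y),50,62),np.array([u,v]),8,(255,0,255) if y<23 else (0,200,0))
    draw(im,n,box((600,195.2),19.55,(28,20),(0,-31),64.5,104.5),np.array([u,v]),8,(0,0,255))
    o[:320,X:X+400]=im
cv2.imwrite("pics/clip0.png",o[:320])
```

```text
(no output)
```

View pics/clip0.png

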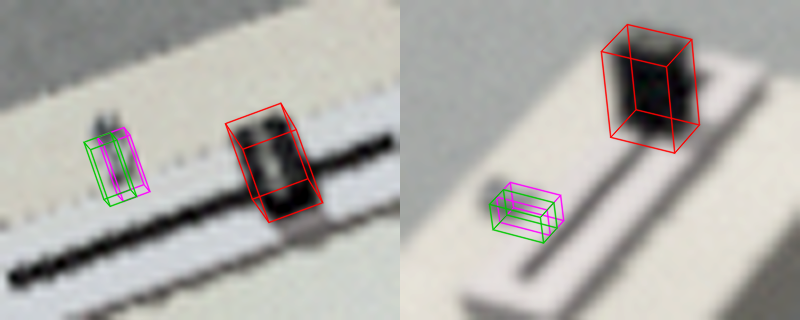

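White lamp box: the fader is at about (610,166), local y about -31. The clip is at local y about +23. The filter knob is at about (525,-173), bar yaw 9.7°. Moving over the fader now.

Call:
send_rows(fingers=[0,0,0,0,0,0,0,0,0,0,0,0,0,0,0,0,0,0,0,0], xyz=[[0,-16,-25],[0,-16,-25],[0,-16,-25],[0,-16,-25],[0,-16,-25],[0,-16,-25],[0,-16,-25],[0,-16,-25],[0,-16,-25],[0,-16,-25],[0,-16,-25],[0,-16,-25],[0,-16,-25],[0,-16,-25],[0,-16,-25],[0,-16,-25],[0,-16,-25],[0,-16,-25],[0,-16,-25],[0,0,0]], rotation=[[0,0,0],[0,0,0],[0,0,0],[0,0,0],[0,0,0],[0,0,0],[0,0,0],[0,0,0],[0,0,0],[0,0,0],[0,0,0],[0,0,0],[0,0,0],[0,0,0],[0,0,0],[0,0,0],[0,0,0],[0,0,0],[0,0,0],[0.119,0,0]])

```text
t: 2.77
tool_pos: [525.1, 16.6, 230.8]
tcp_rot: [[-0.0, 0.339, -0.941], [0.001, -0.941, -0.339], [-1.0, -0.001, -0.0]]
ft_force: [-0.4, 0.5, 0.2]
opening: 85.7
```

```bash
cat > go.py <<'E'
import sys
from h import *
np.set_printoptions(precision=2,suppress=True)
def rem(x,y,z,jaw=None):
    s=state();R=np.array(s["tcp_rot"]);p=np.array(s["tool_pos"])
    print("t",s["t"],"tcp",p,"jaw",np.degrees(np.arctan2(R[1,1],R[0,1])),"open",s["opening"],"F",s["ft_force"],"j",s["joint_pos"])
    d=R.T@(np.array([x,y,z])-p);print("tool shift",d)
    if jaw is not None:print("rot x",-np.radians((jaw-np.degrees(np.arctan2(R[1,1],R[0,1]))+180)%360-180)) if 0 else print("rot x",-np.radians(jaw-np.degrees(np.arctan2(R[1,1],R[0,1]))))
if __name__=="__main__":rem(*map(float,sys.argv[1:]))
E
python3 go.py 610.4 166 140 -70.45
```

```text
t 2.7667 tcp [525.1   16.58 230.8 ] jaw -70.21399997429018 open 85.66325230445166 F [-0.43  0.54  0.22] j [-2.26  3.06 80.24  0.08 96.71 67.96]
tool shift [  91.   -111.6  -130.81]
rot x 0.004118977483427763
```

Call:
send_rows(fingers=[0,0,0,0,0,0,0,0,0,0], xyz=[[0,-17,-20],[0,-17,-20],[0,-17,-20],[0,-17,-20],[0,-17,-20],[10,-17,-20],[20,0,0],[20,0,0],[20,0,0],[0,0,0]], rotation=[[0.004,0,0],[0,0,0],[0,0,0],[0,0,0],[0,0,0],[0,0,0],[0,0,0],[0,0,0],[0,0,0],[0,0,0]])

```text
t: 3.6
tool_pos: [601.2, 148.6, 156.0]
tcp_rot: [[-0.008, 0.331, -0.944], [-0.002, -0.944, -0.331], [-1.0, -0.001, 0.008]]
ft_force: [0.4, 0.3, -1.5]
opening: 85.5
```

```bash
python3 go.py 610.4 166 80 -70.45;python3 - <<'E'
from ov import *
im={n:np.ascontiguousarray(grab_frame(n)[:,:,::-1]) for n in("top","side")}
for n in im:cv2.imwrite(f"pics/{n}1.png",im[n])
overlay(im,(600,195.2),19.55,-31,23,(525,-173),9.7,9.7,"pics/ov1.png")
E
```

```text
t 3.6 tcp [601.24 148.57 155.98] jaw -70.68210202693803 open 85.52127506396191 F [ 0.4   0.3  -1.48] j [10.47 20.44 68.93 -0.01 91.11 81.15]
tool shift [ 75.88 -13.33 -15.04]
rot x -0.004050944570621069
```

View pics/ov1.png

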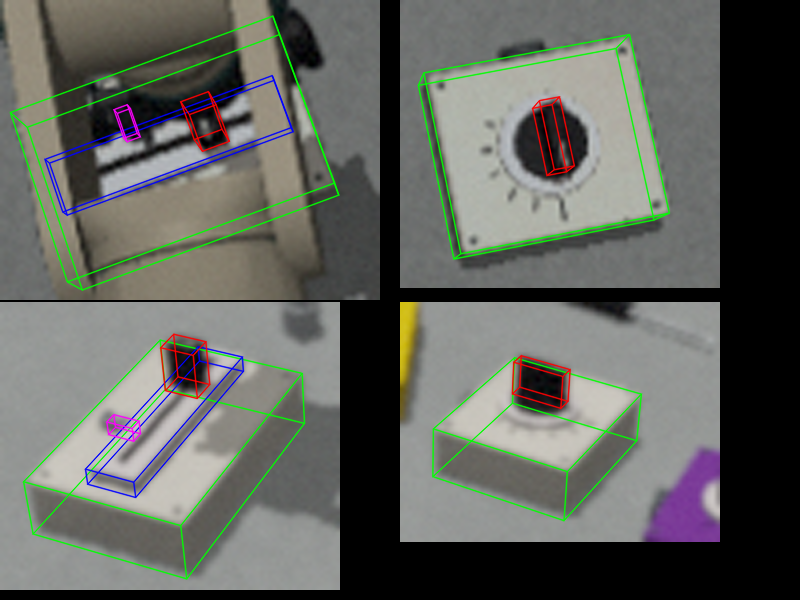

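```bash
python3 -c "
from h import *
print(proj('side',[[601,149,156],[610,166,104.5]]))"; python3 go.py 610.4 166 80 -70.45
```

```text
[[215.29747121 179.58679462]
 [210.41530528 195.22532846]]
t 3.7 tcp [602.98 148.64 161.09] jaw -70.70426823537949 open 85.24088720808425 F [-0.09 -0.43  1.15] j [10.44 20.23 68.59 -0.   91.25 81.15]
tool shift [ 81.08 -13.93 -12.85]
rot x -0.004437817890607938
```

View pics/side1.png

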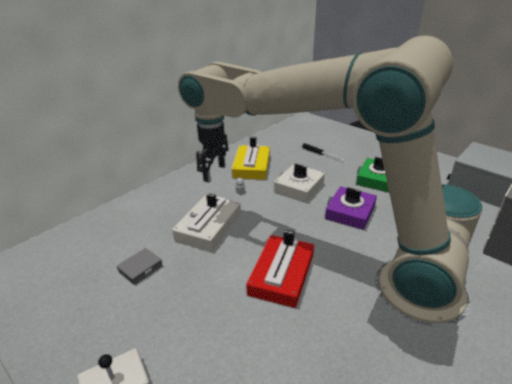

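Call:
send_rows(fingers=[0,0,0,0,0,0,0], xyz=[[0,-14,-13],[0,0,0],[20,0,0],[20,0,0],[20,0,0],[15,0,0],[0,0,0]], rotation=[[-0.004,0,0],[0,0,0],[0,0,0],[0,0,0],[0,0,0],[0,0,0],[0,0,0]])

```text
t: 4.28
tool_pos: [609.7, 165.6, 84.0]
tcp_rot: [[-0.004, 0.334, -0.943], [-0.001, -0.943, -0.334], [-1.0, -0.0, 0.004]]
ft_force: [-0.3, 1.1, 0.0]
opening: 85.5
```

```bash
python3 - <<'E'
from ov import *
for n,(u,v) in (("side",(165,140)),("top",(140,120))):
    im=np.ascontiguousarray(grab_frame(n)[:,:,::-1]);c=cv2.resize(im[v:v+110,u:u+90],None,fx=4,fy=4,interpolation=cv2.INTER_CUBIC)
    cv2.imwrite(f"pics/{n}2.png",c)
E
python3 go.py 610.4 166 78 -70.45
```

```text
t 4.3833 tcp [611.36 166.05  87.76] jaw -70.48454065750533 open 85.3499144462263 F [0.62 0.55 1.41] j [11.86 25.12 70.92 -0.01 83.89 82.35]
tool shift [ 9.76 -0.27  0.93]
rot x -0.0006028481992717299
```

View pics/side2.png

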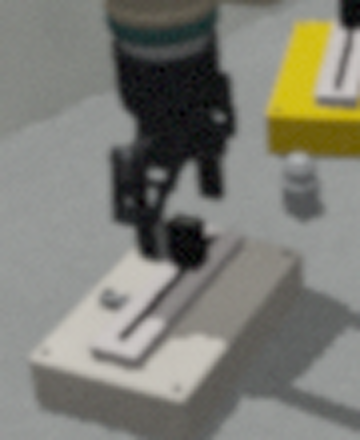

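The side crop shows the two fingers on either side of the grip along the track. I'll lower the last 10 mm and close.

Call:
send_rows(fingers=[0,0.3,0.6,1,1,1,1,1,1,1,1,1], xyz=[[9,0,0],[0,0,0],[0,0,0],[0,0,0],[0,0,0],[0,0,0],[0,0,0],[0,0,0],[0,0,0],[0,0,0],[0,0,0],[0,0,0]], rotation=[[0,0,0],[0,0,0],[0,0,0],[0,0,0],[0,0,0],[0,0,0],[0,0,0],[0,0,0],[0,0,0],[0,0,0],[0,0,0],[0,0,0]])

```text
t: 5.38
tool_pos: [611.1, 166.3, 77.8]
tcp_rot: [[0.001, 0.334, -0.942], [0.0, -0.942, -0.334], [-1.0, 0.0, -0.001]]
ft_force: [-0.9, -0.3, 5.1]
opening: 19.0
```

```bash
python3 go.py 592.3 216.9 78 -70.45
```

```text
t 5.3833 tcp [611.05 166.27  77.79] jaw -70.4742453494707 open 18.970868817108858 F [-0.89 -0.33  5.15] j [11.88 25.63 71.43 -0.   82.9  82.36]
tool shift [ -0.22 -53.98   0.75]
rot x -0.0004231611765604416
```

Call:
send_rows(fingers=[1,1,1,1,1,1,1,1,1,1,1,1], xyz=[[0,-3,0],[0,-6,0],[0,-6,0],[0,-6,0],[0,-6,0],[0,-6,0],[0,-6,0],[0,-6,0],[0,-6,0],[0,-3,0],[0,0,0],[0,0,0]], rotation=[[0,0,0],[0,0,0],[0,0,0],[0,0,0],[0,0,0],[0,0,0],[0,0,0],[0,0,0],[0,0,0],[0,0,0],[0,0,0],[0,0,0]])

```text
t: 6.38
tool_pos: [592.9, 217.7, 77.8]
tcp_rot: [[0.001, 0.335, -0.942], [0.001, -0.942, -0.335], [-1.0, -0.0, -0.001]]
ft_force: [-0.8, 1.5, 4.8]
opening: 19.0
```

```bash
python3 go.py 592.3 216.9 78 -70.45
python3 - <<'E'
from ov import *
im={n:np.ascontiguousarray(grab_frame(n)[:,:,::-1]) for n in("top","side")}
overlay(im,(600,195.2),19.55,23,23,(525,-173),9.7,9.7,"pics/ov3.png")
E
```

```text
t 6.3833 tcp [592.9  217.65  77.83] jaw -70.4493342247752 open 18.98577605501876 F [-0.82  1.48  4.85] j [16.8  25.36 71.78  0.03 82.81 87.24]
tool shift [-0.17  0.51  0.81]
rot x 1.1619969751020483e-05
```

View pics/ov3.png

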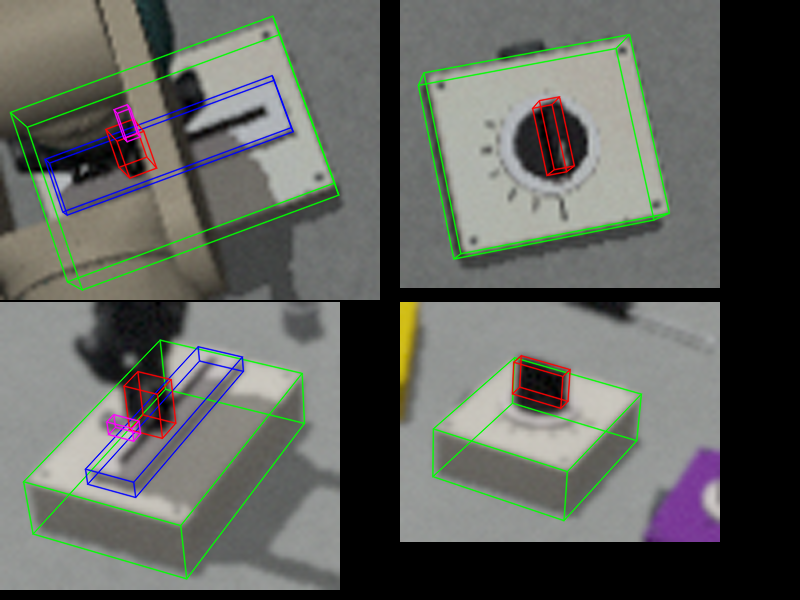

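Release, rise and move clear towards the knob so the fader can be re-measured.

Call:
send_rows(fingers=[0,0,0,0,0,0,0,0,0,0,0,0,0,0,0,0,0,0,0,0], xyz=[[0,0,0],[0,0,0],[0,0,0],[0,0,0],[0,0,0],[-10,0,0],[-20,0,0],[-25,0,0],[-25,0,0],[-20,0,0],[0,25,0],[0,25,0],[0,25,0],[0,25,0],[0,25,0],[0,25,0],[0,25,0],[0,25,0],[0,25,0],[0,25,0]], rotation=[[0,0,0],[0,0,0],[0,0,0],[0,0,0],[0,0,0],[0,0,0],[0,0,0],[0,0,0],[0,0,0],[0,0,0],[0,0,0],[0,0,0],[0,0,0],[0,0,0],[0,0,0],[0,0,0],[0,0,0],[0,0,0],[0,0,0],[0,0,0]])

```text
t: 8.15
tool_pos: [676.7, -19.7, 178.3]
tcp_rot: [[0.001, 0.334, -0.942], [-0.0, -0.942, -0.334], [-1.0, 0.0, -0.001]]
ft_force: [0.7, -0.2, -0.3]
opening: 85.1
```

```bash
python3 go.py 525 -173 160 -80.3
python3 - <<'E'
from ov import *
o=np.zeros((640,800,3),np.uint8)
for n,(u,v,w,h),X in(("top",(160,145,50,40),0),("side",(180,190,50,40),400)):
    r=np.ascontiguousarray(grab_frame(n)[:,:,::-1]);cv2.imwrite(f"pics/{n}4.png",r)
    im=cv2.resize(r[v:v+h,u:u+w],None,fx=8,fy=8,interpolation=cv2.INTER_CUBIC)
    im=cv2.convertScaleAbs(im,alpha=1.2)
    o[320:640,X:X+400]=im
    draw(im,n,box((600,195.2),19.55,(22,10),(26,23),50,62),np.array([u,v]),8,(255,0,255))
    draw(im,n,box((600,195.2),19.55,(28,20),(0,23),64.5,104.5),np.array([u,v]),8,(0,0,255))
    o[:320,X:X+400]=im
cv2.imwrite("pics/clip4.png",cv2.resize(o,(750,600)))
E
```

```text
t 8.15 tcp [676.72 -19.74 178.26] jaw -70.47509323856208 open 85.08337793013598 F [ 0.69 -0.2  -0.27] j [-4.79 29.06 55.22 -0.   95.67 65.68]
tool shift [ 18.16  93.73 194.23]
rot x 0.17147697168854467
```

View pics/clip4.png

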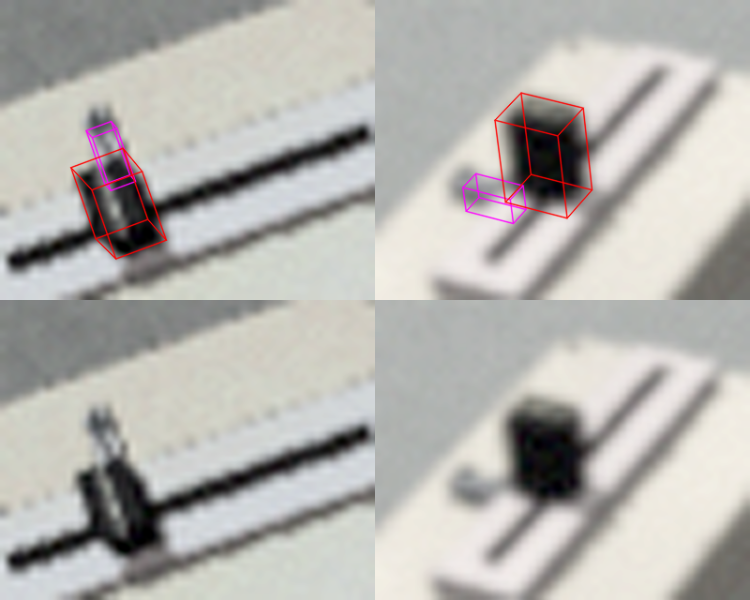

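Run:
```python
from ov import *
o=np.zeros((600,800,3),np.uint8)
a=np.radians(19.55);R=np.array([[np.cos(a),-np.sin(a)],[np.sin(a),np.cos(a)]]);c=np.array([600,195.2])
def rect(img,n,z,xs,ys):
    X,Y=np.meshgrid(xs,ys,indexing="ij");P=np.c_[np.stack([X.ravel(),Y.ravel()],1)@R.T+c,np.full(X.size,z)]
    m=proj(n,P).astype(np.float32).reshape(X.shape+(2,));return cv2.remap(img,m[...,0],m[...,1],cv2.INTER_CUBIC)
xs=np.arange(60,-30,-.25);ys=np.arange(-5,60,.25) # x up, y right
for i,n in enumerate(("top","side")):
    img=cv2.imread(f"pics/{n}4.png")
    for j,z in enumerate((62,104.5)):
        r=rect(img,n,z,xs,ys);r=cv2.convertScaleAbs(r,alpha=1.2)
        r=cv2.resize(r,None,fx=1.5,fy=.8)
        for y in(13,23,33):cv2.line(r,(int((y+5)*6),0),(int((y+5)*6),6),(0,0,255),1)
        o[i*300:i*300+r.shape[0],j*400:j*400+r.shape[1]]=r
cv2.imwrite("pics/rect4.png",o)
im=cv2.cvtColor(cv2.imread("pics/top4.png"),6).astype(np.float32)
ys=np.arange(5,42,1.)
for z,lo,hi in((62,18,36),(104.5,-12,12)):
    p=rect(im,"top",z,np.arange(lo,hi,1.),ys);print(z,dict(zip(ys.astype(int).tolist(),p.mean(0).round().astype(int).tolist())))
```

```text
62 {5: 170, 6: 170, 7: 170, 8: 171, 9: 171, 10: 171, 11: 172, 12: 173, 13: 175, 14: 172, 15: 158, 16: 136, 17: 115, 18: 108, 19: 108, 20: 105, 21: 95, 22: 84, 23: 80, 24: 87, 25: 102, 26: 120, 27: 133, 28: 138, 29: 136, 30: 134, 31: 133, 32: 132, 33: 130, 34: 130, 35: 131, 36: 137, 37: 146, 38: 156, 39: 164, 40: 169, 41: 170}
104.5 {5: 152, 6: 153, 7: 150, 8: 141, 9: 127, 10: 107, 11: 83, 12: 59, 13: 41, 14: 32, 15: 32, 16: 32, 17: 32, 18: 31, 19: 33, 20: 45, 21: 71, 22: 98, 23: 111, 24: 102, 25: 82, 26: 62, 27: 46, 28: 34, 29: 28, 30: 28, 31: 39, 32: 64, 33: 97, 34: 125, 35: 141, 36: 148, 37: 151, 38: 153, 39: 151, 40: 149, 41: 147}
```

View pics/rect4.png

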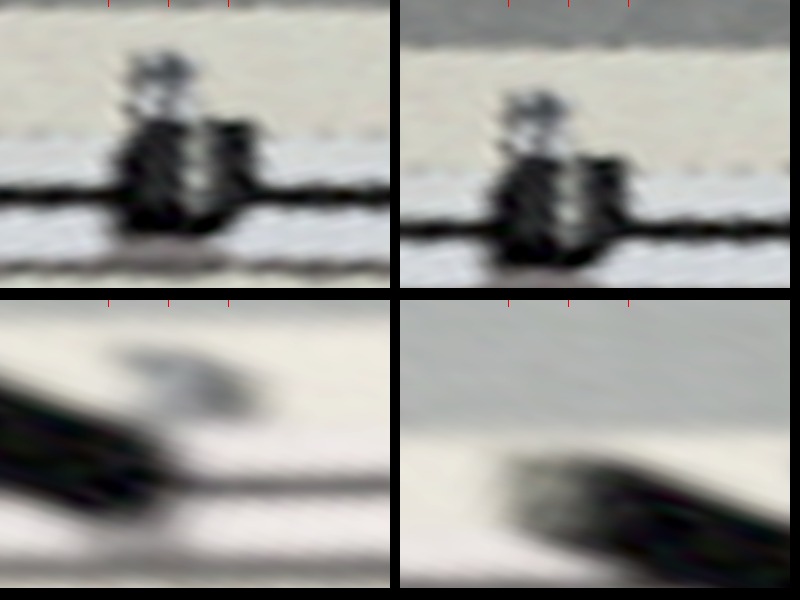

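The fader's white line is at local y 23.0 and the clip's body spans about 16.5–28, centre about 22.3, so they are level. Next I refine the knob.

Run:
```python
from ov import *
o=np.zeros((600,800,3),np.uint8)
a=np.radians(9.7);R=np.array([[np.cos(a),-np.sin(a)],[np.sin(a),np.cos(a)]]);c=np.array([525,-173])
xs=np.arange(70,-70,-.5);ys=np.arange(70,-70,-.5)
for i,n in enumerate(("top","side")):
    img=cv2.imread(f"pics/{n}0.png")
    for j,z in enumerate((56,96)):
        X,Y=np.meshgrid(xs,ys,indexing="ij");P=np.c_[np.stack([X.ravel(),Y.ravel()],1)@R.T+c,np.full(X.size,z)]
        m=proj(n,P).astype(np.float32).reshape(X.shape+(2,));r=cv2.remap(img,m[...,0],m[...,1],cv2.INTER_CUBIC)
        if z==56:cv2.circle(r,(140,140),72,(0,0,255),1)
        else:cv2.rectangle(r,(140-14,140-48),(140+14,140+48),(0,0,255),1)
        o[i*300:i*300+280,j*400:j*400+280]=r
cv2.imwrite("pics/rectk.png",o)
```

```text
(no output)
```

View pics/rectk.png

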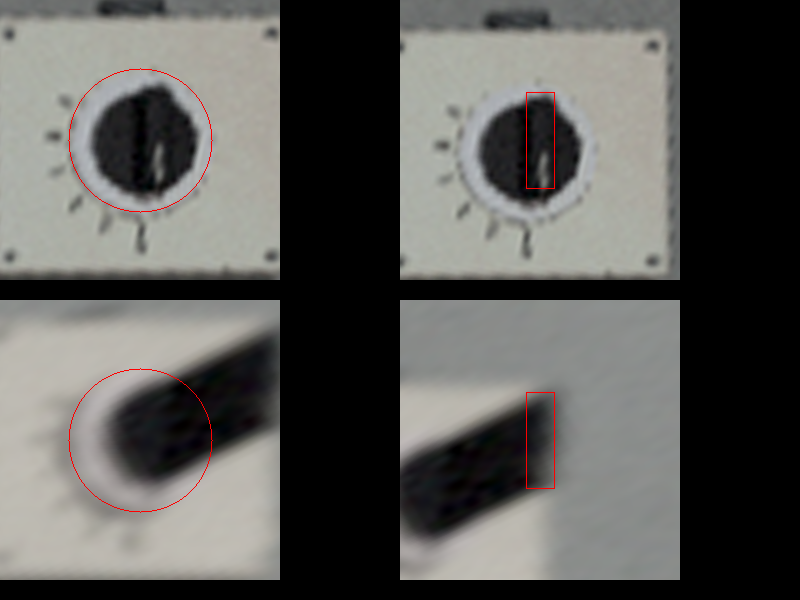

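View pics/top4.png

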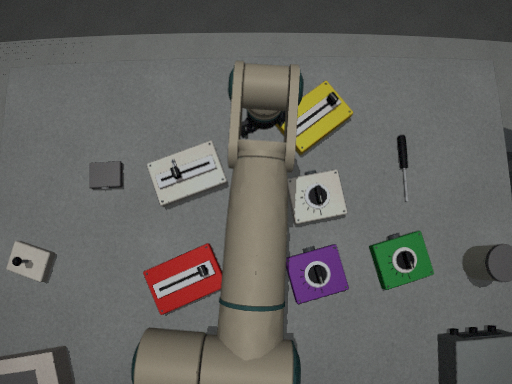

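Call:
send_rows(fingers=[0,0,0,0,0,0,0,0,0,0,0,0,0,0], xyz=[[0,9.5,19.5],[0,9.5,19.5],[0,9.5,19.5],[0,9.5,19.5],[0,9.5,19.5],[0,9.5,19.5],[0,9.5,19.5],[0,9.5,19.5],[0,9.5,19.5],[0,9.5,19.5],[10,0,0],[10,0,0],[0,0,0],[0,0,0]], rotation=[[0,0,0],[0,0,0],[0,0,0],[0,0,0],[0,0,0],[0,0,0],[0,0,0],[0,0,0],[0,0,0],[0,0,0],[0.086,0,0],[0.086,0,0],[0,0,0],[0,0,0]])

```text
t: 9.42
tool_pos: [524.2, -172.7, 157.6]
tcp_rot: [[-0.0, 0.171, -0.985], [0.0, -0.985, -0.171], [-1.0, -0.0, 0.0]]
ft_force: [0.7, -0.7, -0.2]
opening: 85.2
```

```bash
python3 go.py 524.5 -174.7 72 -80.3
```

```text
t 9.4167 tcp [ 524.22 -172.7   157.58] jaw -80.15924219842181 open 85.17038846506283 F [ 0.67 -0.68 -0.17] j [-22.07   9.29  81.92   0.    88.81  58.09]
tool shift [85.58  2.04  0.04]
rot x 0.002456687085408276
```

Call:
send_rows(fingers=[0,0,0,0,0,0,0], xyz=[[0,2,0],[15,0,0],[18,0,0],[18,0,0],[15,0,0],[0,0,0],[0,0,0]], rotation=[[0.002,0,0],[0,0,0],[0,0,0],[0,0,0],[0,0,0],[0,0,0],[0,0,0]])

```text
t: 10.0
tool_pos: [524.8, -175.0, 91.6]
tcp_rot: [[-0.001, 0.167, -0.986], [0.0, -0.986, -0.167], [-1.0, -0.0, 0.0]]
ft_force: [-0.4, 0.4, 0.8]
opening: 85.4
```

```bash
python3 - <<'E'
from ov import *
o=np.zeros((440,800,3),np.uint8)
for i,(n,(u,v)) in enumerate((("side",(255,110)),("top",(270,140)))):
    im=np.ascontiguousarray(grab_frame(n)[:,:,::-1]);c=cv2.resize(im[v:v+110,u:u+100],None,fx=4,fy=4,interpolation=cv2.INTER_CUBIC)
    o[:,i*400:i*400+400]=c
cv2.imwrite(f"pics/k5.png",o)
E
python3 go.py 524.5 -174.7 72 -80.3
```

```text
t 10.1 tcp [ 525.6  -175.42   93.08] jaw -80.39276412970614 open 85.51221289936727 F [ 0.3  -0.06 -0.4 ] j [-22.27  12.56  85.82  -0.    81.47  58.12]
tool shift [21.08 -0.92  1.01]
rot x -0.001619039491119221
```

View pics/k5.png

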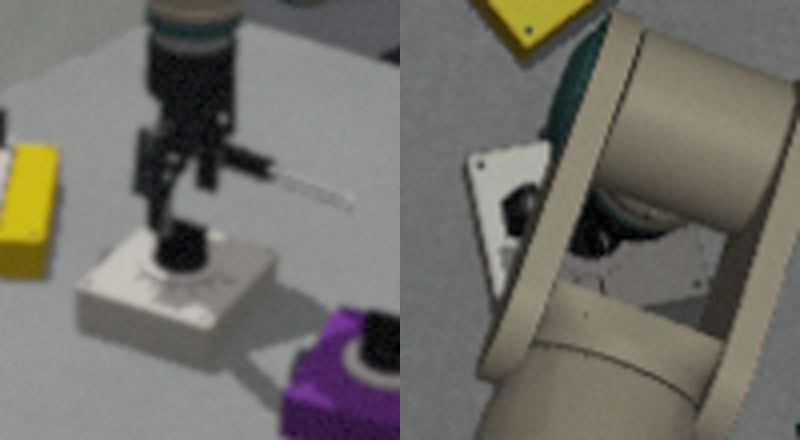

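The side crop shows the open fingers straddling the bar on the white box. I'll lower to TCP z about 73 and close.

Call:
send_rows(fingers=[0,0,0.4,0.7,1,1,1,1,1,1,1,1,1,1], xyz=[[12,-1,1],[8,0,0],[0,0,0],[0,0,0],[0,0,0],[0,0,0],[0,0,0],[0,0,0],[0,0,0],[0,0,0],[0,0,0],[0,0,0],[0,0,0],[0,0,0]], rotation=[[0,0,0],[0,0,0],[0,0,0],[0,0,0],[0,0,0],[0,0,0],[0,0,0],[0,0,0],[0,0,0],[0,0,0],[0,0,0],[0,0,0],[0,0,0],[0,0,0]])

```text
t: 11.27
tool_pos: [523.7, -173.9, 71.9]
tcp_rot: [[0.0, 0.166, -0.986], [0.001, -0.986, -0.166], [-1.0, -0.001, -0.0]]
ft_force: [-2.5, 5.0, 5.0]
opening: 12.6
```

```bash
python3 go.py 524.5 -174.7 72 -80.3; python3 -c "
from h import *
print(state()['wrist_torque'])"
```

```text
t 11.2667 tcp [ 523.67 -173.9    71.88] jaw -80.42333631418504 open 12.585007469972316 F [-2.5   4.96  5.02] j [-22.23  13.6   87.18   0.04  79.22  58.19]
tool shift [-0.12  0.92 -0.69]
rot x -0.002152624769803117
[ 0.74132665  0.48746901 -0.00259989]
```

Call:
send_rows(fingers=[1,1,1,1,1,1,1,1,1,1,1,1,1,1,1,1,1], xyz=[[0,0,0],[0,0,0],[0,0,0],[0,0,0],[0,0,0],[0,0,0],[0,0,0],[0,0,0],[0,0,0],[0,0,0],[0,0,0],[0,0,0],[0,0,0],[0,0,0],[0,0,0],[0,0,0],[0,0,0]], rotation=[[0.03,0,0],[0.06,0,0],[0.06,0,0],[0.06,0,0],[0.06,0,0],[0.06,0,0],[0.06,0,0],[0.06,0,0],[0.06,0,0],[0.06,0,0],[0.06,0,0],[0.06,0,0],[0.06,0,0],[0.06,0,0],[0.03,0,0],[0,0,0],[0,0,0]])

```text
t: 12.68
tool_pos: [523.6, -173.8, 71.9]
tcp_rot: [[0.0, -0.623, -0.782], [0.001, -0.782, 0.623], [-1.0, -0.001, 0.0]]
ft_force: [-2.4, 4.9, 4.9]
opening: 12.9
```

```bash
python3 go.py 523.7 -173.9 72 -152.4; python3 -c "
from h import *
print(state()['wrist_torque'])"
```

```text
t 12.6833 tcp [ 523.61 -173.8    71.85] jaw -128.55660316412983 open 12.879564101748235 F [-2.4   4.94  4.85] j [-22.22  13.6   87.18   0.05  79.23 106.33]
tool shift [-0.15  0.03 -0.13]
rot x 0.4161457796455327
[ 0.76046828  0.58091473 -0.05259254]
```

Call:
send_rows(fingers=[1,1,1,1,1,1,1,1,1,1,1,1,1], xyz=[[0,0,0],[0,0,0],[0,0,0],[0,0,0],[0,0,0],[0,0,0],[0,0,0],[0,0,0],[0,0,0],[0,0,0],[0,0,0],[0,0,0],[0,0,0]], rotation=[[0.03,0,0],[0.05,0,0],[0.05,0,0],[0.05,0,0],[0.05,0,0],[0.05,0,0],[0.05,0,0],[0.05,0,0],[0.03,0,0],[0.006,0,0],[0,0,0],[0,0,0],[0,0,0]])

```text
t: 13.77
tool_pos: [523.7, -173.7, 71.9]
tcp_rot: [[0.0, -0.886, -0.464], [0.001, -0.464, 0.886], [-1.0, -0.001, 0.001]]
ft_force: [-2.8, 5.0, 5.8]
opening: 13.0
```

```bash
python3 go.py 523.7 -173.9 72 -152.4
python3 - <<'E'
from ov import *
print(state()['wrist_torque'])
im={n:np.ascontiguousarray(grab_frame(n)[:,:,::-1]) for n in("top","side")}
for n in im:cv2.imwrite(f"pics/{n}6.png",im[n])
overlay(im,(600,195.2),19.55,23,23,(524,-174),9.7,9.7-72,"pics/ov6.png")
print([(n,d["conf"],d["centre"]) for n in("top","side") for t in("knob_pointer",) for d in tip_of(n,t)[:4]])
E
```

```text
t 13.7667 tcp [ 523.65 -173.73   71.89] jaw -152.3826970425627 open 13.01724849608458 F [-2.82  4.98  5.84] j [-22.22  13.6   87.18   0.06  79.23 130.16]
tool shift [-0.11  0.04 -0.17]
rot x 0.0003019935776132329
[ 0.84634488  0.57458904 -0.04804402]
[('top', 0.78, [313.2, -418.3, 83.7]), ('top', 0.47, [508.5, -142.7, 91.9]), ('side', 0.6, [282.8, -174.0, 84.8]), ('side', 0.41, [513.6, -150.8, 88.0])]
```

View pics/ov6.png

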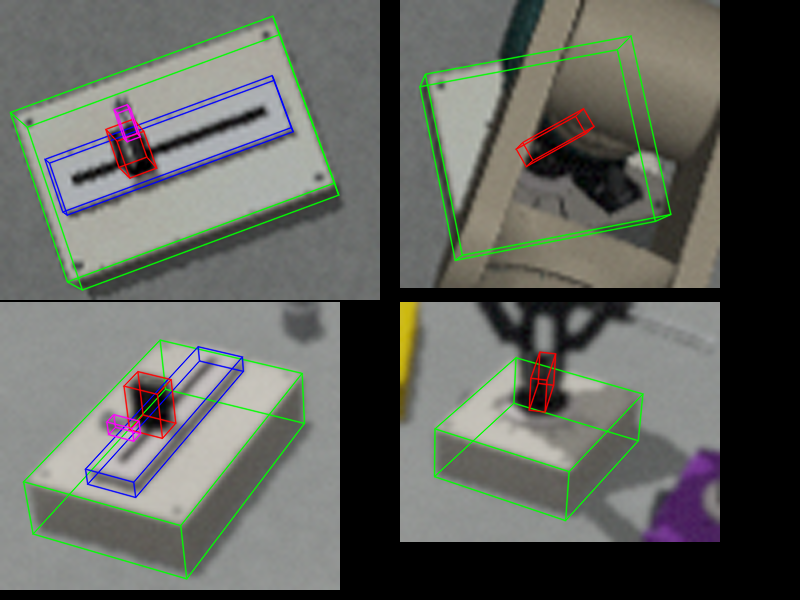

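The side view shows the bar turned to the 72° model outline, with its pointer detected at about 113° (117.7° expected). The fader has not moved. Handing in.

```bash
python3 -c "
from rig import *
print(sign_off());s=state();print(s['t'],s['tool_pos'],s['opening'])"
```

```text
the job is handed in; nothing more can be done
None
the job is handed in; nothing more can be done
```

The fader is set level with the clip, and the gripper is holding the knob at the third click. I handed the job in at about 14 s of the 64 s allowed; no verdict was reported.

- **Fader:** I slid the white lamp box's fader 54 mm and released it. In the top view its white line measured at local y 23.0 mm and the clip's middle at about 22.3 mm. That is roughly 1 mm apart, against the 5 mm allowed. The last pictures, taken after the knob was turned, showed it had not moved.
- **Knob:** I gripped the white filter box's bar and turned it 72.0° clockwise by the measured jaw angle, pausing at the second click. The gripper is still closed on the bar, with 13.0 mm opening on its 14 mm width and less than 10 N at the wrist.
- **Weaker check:** The network's pointer position in the side view gave about 113.5° against 117.7° expected, which is within its error. Its top-view reading of the pointer was partly hidden by the arm, so I did not use it.
- **Bystanders:** The arm passed well above the objective and stayed far from the slide case and screwdriver. I did not re-measure their positions at the end.

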